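Gauge a roaster wear bar with the ratchet thimble

ROBOT

A 6-joint arm with a two-finger parallel gripper is mounted at the origin on the work surface. World frame = base frame: x ahead of the robot, y to its left, z up, the work surface at z = 0. Lengths are in m, angles in rad, forces in N, time in s.
With the tool pointing down it reaches from about 0.325 to 0.925 m from the base axis. Payload 3.1 kg.
Tool frame: the origin (TCP) lies midway between the tips of the shut fingers; the grasp point (between the pads) lies 19 mm behind it; z points along the fingers, y is the line along which they close (so a half turn about z gives the same grasp; the last joint's range is limited). The gripper opens to 85 mm and grips with 20 to 120 N. Pads are 22 mm wide; open, the fingers measure 114 mm over their backs; the gripper's body (76 mm by 85 mm) begins 54 mm behind the grasp point. The pads swing forward as they close: fully open they stand 13 mm farther back than shut.
Start: joints at [1.119, 0.217, 1.613, -0, 1.311, -0.112], TCP at [0.208, 0.589, 0.231] pointing down, gripper open.
Joint ranges: [-2.75, 2.75], [-0.78, 2.1], [0.31, 2.55], [-1.13, 4.27], [0.13, 2.63], [-2.58, 2.58]. Speed limits (rad/s): [2.79, 2.79, 3.14, 3.14, 3.14, 3.14].

INTERFACE

Orientations are given as a unit quaternion [w, x, y, z].
In Python, from workcell import get_state, imaging, ticket gives the robot as it stands. The module is installed in compiled form; this text tells all that it offers.
- The arm moves only by the shell command python3 -m crank 'ROWS' [FORCE]. ROWS is JSON, a list that holds one entry, the list of rows, each a list of 5 numbers: the opening in per cent of the stroke, from 0 (shut) to 100 (fully open), then the shift along the tool's x, y, z in cm, then the turn about the tool's z in degrees. In form: [[[grip, dx, dy, dz, roll], ...]]. A call has exactly 10 rows; each row is the pose to reach, as a shift and turn from the pose commanded when the call began, along the tool's axes at that moment; what a row does not reach only later rows make up. A row lasts 1/10 s, in which the tool goes at most 50 mm and 8.59 degrees, less where a joint would pass 70% of its speed; a pose out of reach is approached as far as the arm can. A call with a gripper value outside its range is refused whole. The fingers move at their own pace and stop on an object; FORCE is the grip in N (left out, the last holds). Time passes only in rows, so rows that repeat a pose let the fingers close, or fill a call up. It gives the time, the measured TCP pose, the force, the opening and the grip force at its end, in the units of the state.
- get_state(): the state, without advancing time (a new reading comes with each control period).
- imaging.get_image(name): name is "scene" or "top"; returns a dict with "pixels" (400x640x3 uint8, red, green, blue), "camera_matrix" (3x3 intrinsics, pixels), "R" (3x3) and "t" (3): a world point X has camera coordinates R X + t. Camera axes: x right, y down, z forward; pixel columns grow to the right and rows downward; lengths in m; the calibration is good to about 2 mm. A picture is of the moment at which its call begins. There is no depth.
- ticket.hand_in(): hands the job in; it is judged then, once.
The state is a dict: "clock": time; "q": joint angles; "joint_vel": joint speeds; "joint_torque": joint torques, N m; "ee_pos": TCP position; "tool_rot": TCP orientation; "ft_force": force on the tool from outside, world axes, zero at the start; "wrist_torque": the same for the moment, N m; "grip_width": finger opening in m; "grip_force": force on a finger pad.
Only numpy, scipy, OpenCV 4.12 (cv2) and the standard library are available. Lean on these libraries where they do the work, as an engineer would, in place of code of your own. Each camera call takes 0.05 s, during which the arm holds its last target. There are 200 camera calls.

TASK

Take the copper wear bar off its wooden stand, lay it on the thickness gauge's rail and slide it under the spindle until its end meets the brass stop, then let go of it. Then turn the gauge's brass ratchet cap clockwise, letting it sink with the screw, until the spindle's foot is down on the bar and the cap slips under your fingers; clamp gently, by the ratchet alone, without forcing the spindle down on the bar. Leave the bar clamped, let go, and leave the other things on the bench alone.

Things in the scene. Friction and masses are not known exactly. Their poses are not given: they have to be found in the camera images.
- gauge: Grey thickness gauge, fixed to the table. Origin on the spindle axis at table height, z up. The bar goes in from its -x side, lengthwise along its x. Base plate 14 mm high, x -155 to +85, y -58 to +82 mm. Column y +49 to +75, x -18 to +18 mm; arm over the rail at height 82 to 104, x -18 to +18, y -15 to +75 mm.
- seat (a point): Point on the gauge's steel rail, at gauge x -53, y 0, z 50 mm, axes as the gauge's: where the centre of the bar's underside lies when its end meets the stop. Rail: 16 mm wide along x, gauge x -103 to +12, flat top 50 mm above the table. Brass end stop: 34 mm wide, face at gauge x = +12 mm, top at 62 mm.
- spindle: Steel spindle shaft of the gauge, 10 mm in diameter, pointing down at the rail; sinks and rises, does not turn. Origin: centre of its lower end, z up. Screwed into it is a dark round foot, 14 mm in diameter, whose face projects 7 to 15 mm below that end, differently each time, and 3 to 14 mm above the bar's top at the start. The bar must never feel more than 22 N from it.
- cap_top (a point): Centre of the top face of the brass ratchet cap: knurled upright cylinder on the spindle axis, 24 mm diameter, 30 mm high, red mark on top, 99 mm above the spindle's origin. Cap, sleeve and spindle sink together 20 mm per turn (3.18 mm per rad) clockwise seen from above, so the hand must follow down: held up by about 8 N or more, the cap slips without the spindle sinking.
- sleeve: Aluminium thimble sleeve, 29 mm diameter, 26 mm high, its top 2 mm under the cap; origin under its centre. Not to be gripped: it bypasses the ratchet. The cap slips on it at about 0.05 N m; the screw's own friction is about 0.03 N m and keeps the clamping when let go. By the ratchet alone the foot bears on the bar with about 8 N, however long the cap slips; any push of the hand is added.
- cap (a joint): Angle by which the ratchet cap has slipped on the sleeve, rad, growing clockwise seen from above, starting anywhere from -1.5 to 1.5; constant while cap and sleeve turn together.
- stand: Fixed wooden stand: foot 130 x 70 x 8 mm, on it a ridge 90 mm long (along x) and 14 mm wide, top 30 mm above the table. Origin on the table under its centre.
- bar: Loose copper-coloured flat wear bar, 130 mm long (its x), 24 mm wide (y), some 8 mm thick (to be gauged, 7 to 9 mm), about 0.2 kg; both ends alike. Origin at the centre of its underside. At the start it lies on the stand's ridge, overhanging it by 5 mm on each side.
- wrench: Steel wrench lying on the table, to be left alone; origin under its middle.
- screwdriver: Orange-handled screwdriver lying on the table, to be left alone; origin under its middle.
- mug: White mug, 80 mm wide, 95 mm high, to be left alone; origin under its centre.
- grease_jar: Amber jar with black cap, 68 mm wide, 75 mm high, to be left alone; origin under its centre.
- oil_bottle: Green bottle, 54 mm wide, 150 mm high, to be left alone; origin under its centre.
- spare_bar: Dark steel bar, 130 x 24 x 8 mm, flat on the table, to be left alone; origin at the centre of its underside.
- collar: Brass collar, 48 mm wide, 16 mm high, to be left alone; origin under its centre.
Mind the look-alikes: they are no part of the job. Several things have the shape of the bar; the one meant has the colours described above.

How it is judged:
By the outcome, as a careful person would: the job done as asked, in the order asked, and still so for the second after the job is handed in, with the robot touching nothing.
It also fails if it takes over 72 s, if anything falls off the work surface, if the arm or the gripper's body presses on something with over 40 N, if the wrist force passes 120 N, or if a joint passes its speed limit or range.

## Working session

There is one attempt and no reset: what is moved stays moved. The work goes in short steps, Python scripts to look and compute and a shell command to move; the robot and the scene stay as the last step left them, time stands still between calls to the robot, and variables do not carry over. Pictures are saved under pics/ and viewed, at most 10 in all, crops included, and the job is handed in when it is done.

```bash
mkdir -p pics; cat > h.py <<'E'
import numpy as np,cv2
from workcell import get_state,imaging,ticket
def grab(n):
    d=imaging.get_image(n); d['pixels']=np.array(d['pixels']); return d
def save(d,f,box=None,s=1):
    p=d['pixels'] if box is None else d['pixels'][box[1]:box[3],box[0]:box[2]]
    cv2.imwrite('pics/'+f,cv2.resize(p[...,::-1],None,fx=s,fy=s,interpolation=cv2.INTER_CUBIC))
def ray(d,u,v):
    R=np.array(d['R']);t=np.array(d['t']);K=np.array(d['camera_matrix'])
    return -R.T@t, R.T@np.linalg.solve(K,[u,v,1.])
def plane(d,u,v,z):
    o,r=ray(d,u,v); return o+r*(z-o[2])/r[2]
def proj(d,X):
    c=np.array(d['R'])@X+np.array(d['t']); p=np.array(d['camera_matrix'])@c; return p[:2]/p[2]
def tri(rs):
    A=0;b=0
    for o,r in rs:
        r=r/np.linalg.norm(r);P=np.eye(3)-np.outer(r,r);A=A+P;b=b+P@o
    return np.linalg.solve(A,b)
E
python3 - <<'E'
from h import *
for n in('scene','top'):
    d=grab(n);save(d,n+'0.png'); print(n,ray(d,320,200),np.array(d['camera_matrix'])[0,0])
s=get_state();print(s['ee_pos'],s['tool_rot'],s['clock'],s['grip_width'])
E
```

```text
scene (array([1.3276846 , 0.31847913, 0.73684567]), array([-0.70891003, -0.35382511, -0.61027246])) 373.00555698000545
top (array([ 0.41161774, -0.01130329,  1.57228489]), array([ 0.12229034, -0.00871398, -0.9925467 ])) 506.65380919641706
[0.20794358 0.58858861 0.23004232] [-3.22757834e-04  1.69081332e-01  9.85601452e-01 -1.08501862e-03] 0.1 0.08530945678396777
```

View pics/scene0.png

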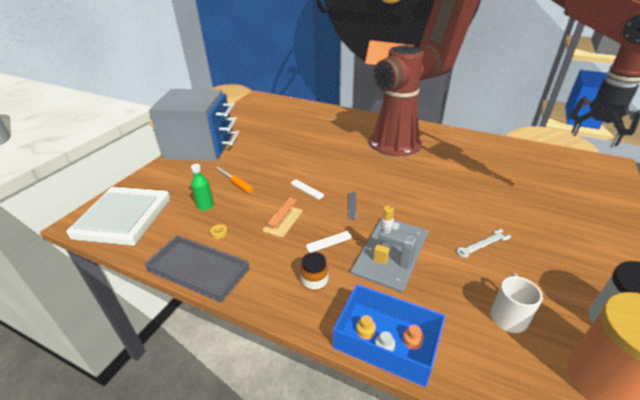

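View pics/top0.png

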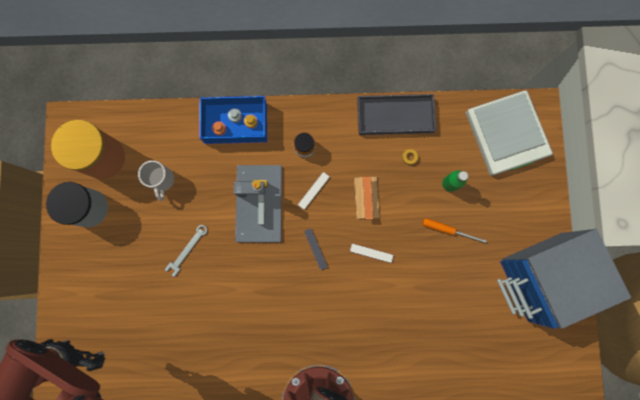

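The copper bar on its stand is at top (366,198) and scene (283,212). Its look-alikes are white bars at top (314,190) and (372,253) and the dark bar at (316,249). Only (366,198) is copper-coloured and lies on a wooden stand. The gauge is at top (258,205), with its cap near (259,185). I'll confirm this in one crop.

```bash
python3 - <<'E'
from h import *
a=grab('top');b=grab('scene')
x=cv2.resize(a['pixels'][155:260,225:390],None,fx=4.8,fy=4.8,interpolation=cv2.INTER_CUBIC)
y=cv2.resize(b['pixels'][180:290,260:440],None,fx=4.4,fy=4.4,interpolation=cv2.INTER_CUBIC)
cv2.imwrite('pics/c1.png',x[...,::-1]);cv2.imwrite('pics/c2.png',y[...,::-1]);print(x.shape,y.shape)
hsv=cv2.cvtColor(a['pixels'],cv2.COLOR_RGB2HSV)
for (u,v) in[(366,198),(360,198),(376,198),(258,205),(259,185),(240,235),(400,220)]:print(u,v,a['pixels'][v,u],hsv[v,u])
hs=cv2.cvtColor(b['pixels'],cv2.COLOR_RGB2HSV)
for (u,v) in[(283,212),(290,225),(389,212),(381,254),(365,265)]:print(u,v,b['pixels'][v,u],hs[v,u])
E
```

```text
(504, 792, 3) (484, 792, 3)
366 198 [203 119  68] [ 11 170 203]
360 198 [197 154  98] [ 17 128 197]
376 198 [128 100  65] [ 17 126 128]
258 205 [128 136 132] [ 75  15 136]
259 185 [163 127  43] [ 21 188 163]
240 235 [111 118 121] [ 99  21 121]
400 220 [140  94  47] [ 15 169 140]
283 212 [239 156  93] [ 13 156 239]
290 225 [237 198 130] [ 19 115 237]
389 212 [226 183  75] [ 21 170 226]
381 254 [204 160  67] [ 20 171 204]
365 265 [149 156 164] [106  23 164]
```

View pics/c1.png

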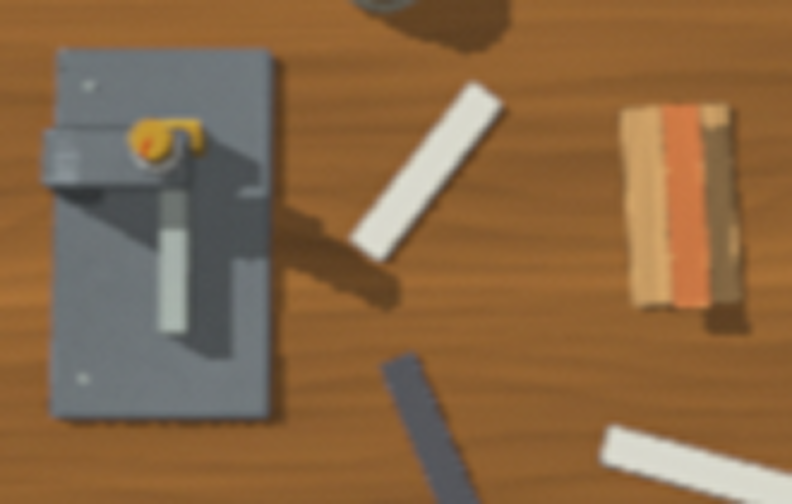

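View pics/c2.png

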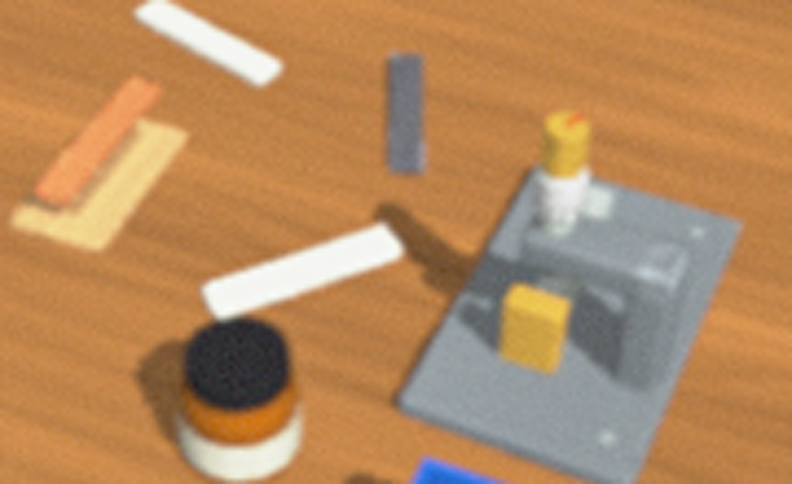

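The crops confirm it: the orange-copper bar lies on the tan stand, pointing nearly along world x. The gauge's rail runs along world x, with the brass stop at the far side. The cap is seen at top (257,184) and scene (388,212), with the red mark on it.

```bash
cat > m.py <<'E'
from h import *
def rect(m,x0,y0):
    c=max(cv2.findContours(m.astype(np.uint8),cv2.RETR_EXTERNAL,cv2.CHAIN_APPROX_NONE)[0],key=cv2.contourArea)
    return cv2.boxPoints(cv2.minAreaRect(c))+[x0,y0],c
def pose(d,m,x0,y0,z,flip=False,edge=0.0):
    # rect corners -> world
    bp,c=rect(m,x0,y0)
    P=np.array([plane(d,u,v,z)[:2] for u,v in bp])
    e1=P[1]-P[0];e2=P[2]-P[1]
    L=e1 if np.linalg.norm(e1)>np.linalg.norm(e2) else e2
    return P.mean(0),np.degrees(np.arctan2(L[1],L[0])),np.linalg.norm(e1),np.linalg.norm(e2)
E
python3 - <<'E'
from m import *
a=grab('top');b=grab('scene')
def hsv(d,x0,y0,x1,y1): return cv2.cvtColor(d['pixels'],cv2.COLOR_RGB2HSV)[y0:y1,x0:x1].astype(int)
h=hsv(a,340,165,400,235); m=(h[...,0]<=13)&(h[...,1]>140)&(h[...,2]>180)
print('bar top',pose(a,m,340,165,.038))
h=hsv(b,255,190,310,245); m=(h[...,0]<=15)&(h[...,1]>140)&(h[...,2]>225)
print('bar scene',pose(b,m,255,190,.038),m.sum())
h=hsv(a,225,150,295,255); m=((h[...,1]<60)); m=cv2.morphologyEx(m.astype(np.uint8),cv2.MORPH_OPEN,np.ones((5,5)))
# base plate right/top/bottom edges
bp,c=rect(m,225,150);print('gauge mask',bp.tolist())
for v in (170,180,190,200,220,230,238):
    row=np.where(h[v-150,:,1]<60)[0]; print(v,row.min()+225,row.max()+225,plane(a,row.max()+225.5,v,.014)[:2],plane(a,row.min()+224.5,v,.014)[:2])
for u in (245,255,265,275):
    col=np.where(h[:,u-225,1]<60)[0]; print(u,col.min()+150,col.max()+150,plane(a,u,col.min()+149.5,.014)[:2],plane(a,u,col.max()+150.5,.014)[:2])
# rail bright
m=(h[...,2]>150)&(h[...,1]<40)
m[:45]=0
bp,c=rect(m,225,150);print('rail',pose(a,m,225,150,.05),bp.tolist())
# red mark/cap
for d,n,bx in((a,'top',(245,175,280,195)),(b,'scene',(375,200,405,225))):
    h=hsv(d,*bx)
    y=(h[...,0]>17)&(h[...,0]<28)&(h[...,1]>120)
    r=(h[...,0]<13)&(h[...,1]>120)
    print(n);print('\n'.join(''.join('R' if r[i,j] else 'y' if y[i,j] else '.' for j in range(y.shape[1])) for i in range(y.shape[0])))
E
```

```text
bar top (array([ 0.60469012, -0.16991369]), np.float64(-179.0928618165622), np.float64(0.024164081185621338), np.float64(0.12732074138432525))
bar scene (array([ 0.609322  , -0.16546819]), np.float64(-179.42042056081993), np.float64(0.1351855393941173), np.float64(0.031129031850818487)) 240
gauge mask [[234.0, 165.0], [281.0, 165.0], [281.0, 241.0], [234.0, 241.0]]
170 237 281 [0.70139567 0.09251478] [0.70538391 0.23310297]
180 237 281 [0.66975514 0.0931099 ] [0.67372561 0.2333234 ]
190 234 281 [0.63828283 0.09370185] [0.64249926 0.24286761]
200 236 280 [0.60706485 0.09738932] [0.61100023 0.23686079]
220 236 280 [0.54494864 0.09854129] [0.5488494  0.23727717]
230 236 280 [0.51413563 0.09911273] [0.51801927 0.23748371]
238 235 280 [0.48960169 0.09956772] [0.49355775 0.24071732]
245 165 241 [0.7221129  0.20638172] [0.48194868 0.20859124]
255 165 241 [0.72122436 0.17509108] [0.48108991 0.17793245]
265 165 241 [0.72033591 0.14380359] [0.48023124 0.14727667]
275 165 241 [0.71944755 0.11251925] [0.47937265 0.11662391]
rail (array([0.56485503, 0.15745856]), np.float64(179.21652331363143), n
[... 934 characters left out ...]
..................
..............................
..............................
............yy................
.........yyyyyy.RR............
.........yyyyy................
........yyyyyy..yyy...........
.........yyyyyyyyyy...........
.........yyyyyyyyyy...........
........yyyyyyyyyyy...........
........yyyyyyyyyyy...........
........yyyyyyyyyyy...........
........yyyyyyyyyyy...........
........yyyyyyyyyyy...........
........yyyyyyyyyyy...........
........yyyyyyyyyy............
.........yyyyyyyy.............
..........yyyyyy..............
..............................
...R..........................
..............................
..............................
..............................
```

```bash
python3 - <<'E'
from m import *
a=grab('top');b=grab('scene')
P=a['pixels'].astype(float); S=P[...,0]-P[...,2]  # brownness
def cross(prof,i0):  # brownness subpixel crossing of half level, i0 offset
    lo,hi=np.median(prof[:3]),np.median(prof[-3:]);t=(lo+hi)/2;s=np.sign(prof-t)
    i=np.where(s[:-1]!=s[1:])[0]
    if len(i)!=1:return None
    i=i[0];return i0+i+(t-prof[i])/(prof[i+1]-prof[i])
def fit(pts,ax,z=.014):
    W=np.array([plane(a,u,v,z)[:2] for u,v in pts]);
    x,y=W[:,ax],W[:,1-ax]; k=np.polyfit(x,y,1);r=y-np.polyval(k,x);g=abs(r)<2*np.std(r)+1e-4;k=np.polyfit(x[g],y[g],1);print(len(x),k,np.std(r));return k
pr=[(cross(S[v,275:289],275),v) for v in list(range(167,178))+list(range(222,240))]
R=fit([p for p in pr if p[0]],0)
pl=[(cross(S[v,230:243],230),v) for v in list(range(167,178))+list(range(200,240))]
L=fit([p for p in pl if p[0]],0)
pt=[(u,cross(S[159:171,u],159)) for u in range(239,278)]
T=fit([p for p in pt if p[1]],1)
pb=[(u,cross(S[235:249,u],235)) for u in range(239,278)]
B=fit([p for p in pb if p[1]],1)
yaw=np.mean([R[0],L[0],-T[0],-B[0]])
print('yaw deg',np.degrees(yaw),np.degrees([R[0],L[0],-T[0],-B[0]]))
def inter(k,q): # y=k0x+k1 ; x=q0y+q1
    x=(q[0]*k[1]+q[1])/(1-q[0]*k[0]);return np.array([x,k[0]*x+k[1]])
C=np.array([inter(R,T),inter(R,B),inter(L,T),inter(L,B)]);c=C.mean(0)
c_,s_=np.cos(yaw),np.sin(yaw);Rm=np.array([[c_,-s_],[s_,c_]])
o=c-Rm@[-.035,.012];print('sizes',np.linalg.norm(C[0]-C[1]),np.linalg.norm(C[0]-C[2]),'origin',o,'seat',o+Rm@[-.053,0])
for z in(.167,.176,.186):print(z,proj(a,[*o,z]),proj(b,[*o,z]))
# rail profile check
V=a['pixels'][...,1]
for v in(206,212,218): print(V[v,250:272], plane(a,257,v,.05)[:2],plane(a,263,v,.05)[:2])
print('expect rail',[proj(a,[*(o+Rm@[-.103,y]),.05]) for y in(-.008,.008)])
# bar via subpixel long edges
G=P[...,1]-P[...,2]*0; H=cv2.cvtColor(a['pixels'],cv2.COLOR_RGB2HSV)[...,0]
for v in(182,190,198,206,214):print(H[v,354:382])
E
```

```text
29 [-0.02868929  0.11068815] 0.00033622522261782196
51 [-0.02782488  0.25363196] 0.00028963267240845683
39 [0.02694074 0.71617059] 4.5428813246381654e-05
39 [0.0315179  0.47287861] 0.00022193932843094245
yaw deg -1.6468643159121572 [-1.64377512 -1.59424841 -1.54359092 -1.80584282]
sizes 0.24276013040522978 0.14350948526902668 origin [0.63400252 0.15222382] seat [0.58102441 0.153747  ]
0.167 [256.86576499 184.34955828] [386.95954387 209.84544115]
0.176 [256.48411436 183.8555846 ] [387.3030743  206.93438218]
0.186 [256.05436806 183.29936031] [387.68974888 203.65772183]
[115 116 117 116 110 100  89  97 135 168 175 174 172 146 102  79  78  80
  79  79  79  79] [0.58627987 0.16624897] [0.58576865 0.1481116 ]
[115 116 117 117 115 116 118 128 154 172 175 175 171 142  94  77  78  80
  81  80  80  79] [0.5680607  0.16647414] [0.56755083 0.14836553]
[116 116 116 117 116 116 117 128 154 174 178 178 173 143  95  76  78  79
  79  81  80  80] [0.54989923 0.1666986 ] [0.5493907  0.14861865]
expect rail [array([263.56164807, 224.1412161 ]), array([258.24539886, 224.13773861])]
[16 17 17 17 17 17 17 17 15 13 12 11 12 12 11 11 12 14 17 17 17 17 17 15
 14 15 15 15]
[16 16 17 17 17 17 17 17 17 15 13 12 11 11 11 12 12 13 16 17 16 16 17 16
 15 15 15 16]
[15 16 17 17 17 17 17 17 17 15 12 11 11 12 12 11 12 12 14 16 17 17 16 16
 16 15 15 15]
[15 16 16 17 17 17 17 16 17 16 13 11 11 11 11 11 12 12 13 16 17 17 17 17
 17 16 15 15]
[15 15 16 17 17 17 17 17 17 17 15 12 11 11 12 11 11 11 12 15 17 17 17 17
 16 15 15 15]
```

```bash
cat > mv.py <<'E'
from m import *
def go(x,y,z,ang,s=None):
    """shift (cm, tool axes) and roll (deg) from measured pose to TCP xyz with tool-y at world angle ang"""
    s=s or get_state(); w,a,b,c=s['tool_rot']
    from scipy.spatial.transform import Rotation as Ro
    R=Ro.from_quat([a,b,c,w]).as_matrix(); d=R.T@(np.array([x,y,z])-s['ee_pos'])*100
    cur=np.degrees(np.arctan2(R[1,1],R[0,1])); print('cur',np.round(s['ee_pos'],4),'yang',round(cur,2),'d',np.round(d,2),'roll',round(-(ang-cur),2),'clock',s['clock'])
E
python3 - <<'E'
from mv import *
a=grab('top');H=cv2.cvtColor(a['pixels'],cv2.COLOR_RGB2HSV)[...,0].astype(float);P=a['pixels'].astype(float)
W=[]
for v in range(180,216):
    p=H[v,356:380];i=np.where(p<=14)[0];l,r=i[0],i[-1]
    if p[l-1]<=14 or p[r+1]<=14: continue
    ul=356+l-1+(p[l-1]-14)/(p[l-1]-p[l]);ur=356+r+(14-p[r])/(p[r+1]-p[r])
    W.append([*plane(a,ul,v,.038)[:2],*plane(a,ur,v,.038)[:2]])
W=np.array(W);mid=(W[:,:2]+W[:,2:])/2;k=np.polyfit(mid[:,0],mid[:,1],1);ps=np.degrees(k[0])
print('width',np.median(W[:,1]-W[:,3]),'yaw',ps,'y at .605',np.polyval(k,.605))
yb=np.polyval(k,.605); g=np.array([.605,yb])-.027*np.array([np.cos(k[0]),np.sin(k[0])])
print('grasp',g); go(*g,.12,90+ps)
E
```

```text
width 0.02540581747871573 yaw 0.08267037160434716 y at .605 -0.1707170815292157
grasp [ 0.57800003 -0.17075604]
cur [0.2083 0.5893 0.2312] yang 70.53 d [-60.19 -59.33  11.13] roll -19.55 clock 0.45
```

```bash
python3 -m crank '[[[100,-6,-6,0,-2],[100,-12,-12,0,-4],[100,-18,-18,0,-6],[100,-24,-24,0,-8],[100,-30,-30,0,-10],[100,-36,-36,0,-12],[100,-42,-42,0,-14],[100,-48,-48,0,-16],[100,-54,-53,0,-18],[100,-60.2,-59.3,0,-19.5]]]' 30; python3 -c "
from mv import *
go(.578,-.1708,.10,90)"
```

```text
clock: 1.45
ee_pos: [0.426, 0.137, 0.2319]
tool_rot: [0.001, -0.001, 1.0, 0.0]
ft_force: [0.5, 0.3, -0.1]
grip_width: 0.0853
grip_force: 0.0
cur [0.426  0.137  0.2319] yang 90.1 d [-15.12 -30.81  13.2 ] roll 0.1 clock 1.45
```

```bash
python3 -m crank '[[[100,-2.5,-5,0,0],[100,-5,-10,0,0],[100,-7.5,-15,1,0],[100,-10,-20,3,0],[100,-12.5,-25,6,0],[100,-15.1,-30.8,9,0],[100,-15.1,-30.8,12,0],[100,-15.1,-30.8,13,0],[100,-15.1,-30.8,13,0],[100,-15.1,-30.8,13,0]]]'; python3 - <<'E'
from mv import *
go(.578,-.1708,.014,90)
save(grab('scene'),'s1.png',(210,130,370,250),5)
E
```

```text
clock: 2.45
ee_pos: [0.5757, -0.1688, 0.1006]
tool_rot: [-0.001, 0.0, 1.0, 0.001]
ft_force: [0.3, -0.5, 0.8]
grip_width: 0.0859
grip_force: 0.0
cur [ 0.5757 -0.1688  0.1006] yang 89.98 d [-0.25 -0.22  8.66] roll -0.02 clock 2.45
```

View pics/s1.png

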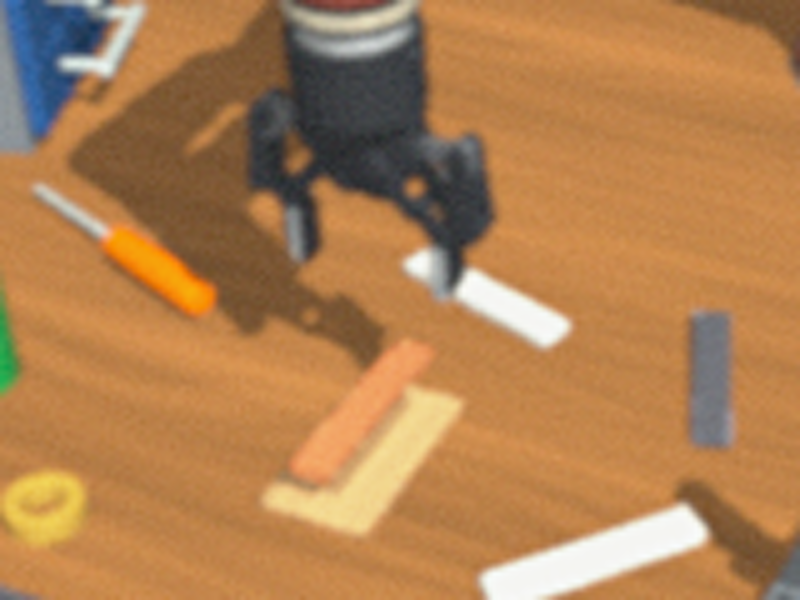

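The open gripper is over the near end of the bar and lined up with it (bar at crop 300-430, 340-480). Next I descend and close.

```bash
python3 -m crank '[[[100,-0.1,-0.2,2,0],[100,-0.1,-0.2,4,0],[100,-0.1,-0.2,6,0],[100,-0.1,-0.2,7.5,0],[100,-0.1,-0.2,8.5,0],[100,-0.1,-0.2,8.5,0],[60,-0.1,-0.2,8.5,0],[40,-0.1,-0.2,8.5,0],[25,-0.1,-0.2,8.5,0],[10,-0.1,-0.2,8.5,0]]]' 30; python3 -m crank '[[[10,0,0,0,0],[10,0,0,0,0],[10,0,0,0,0],[10,0,0,-0.5,0],[10,0,0,-2,0],[10,0,0,-4,0],[10,0,0,-6,0],[10,0,0,-7,0],[10,0,0,-7,0],[10,0,0,-7,0]]]'; python3 - <<'E'
from mv import *
g=np.array([.634,.1535]);ps=-1.65;r=np.radians(ps)
p=g+np.array([[np.cos(r),-np.sin(r)],[np.sin(r),np.cos(r)]])@[-.125,0]
print(p);go(*p,.095,90+ps)
a=grab('top');cv2.imwrite('pics/x.png',a['pixels'])
save(a,'t1.png',(310,150,430,270),5)
E
```

```text
clock: 3.5
ee_pos: [0.578, -0.1713, 0.017]
tool_rot: [0.001, -0.0, 1.0, -0.0]
ft_force: [-0.2, -1.2, 0.1]
grip_width: 0.0282
grip_force: 0.3
clock: 4.5
ee_pos: [0.577, -0.171, 0.086]
tool_rot: [-0.0, -0.0, 1.0, 0.0]
ft_force: [-1.2, 0.3, -2.4]
grip_width: 0.0234
grip_force: 29.3
[0.50905183 0.15709924]
cur [ 0.577 -0.171  0.086] yang 90.03 d [ 6.78 32.81 -0.89] roll 1.68 clock 4.5
```

View pics/t1.png

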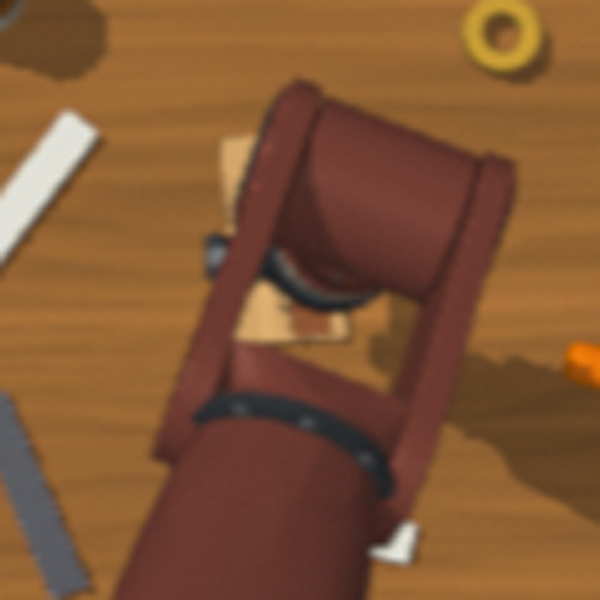

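Held: width 23.4 mm, weight about 2.4 N. Next I carry it to the gauge, staying behind the arm.

```bash
python3 -m crank '[[[10,2.5,0,-0.9,0.5],[10,5,3,-0.9,1.7],[10,6.8,7,-0.9,1.7],[10,6.8,11.5,-0.9,1.7],[10,6.8,16,-0.9,1.7],[10,6.8,20.5,-0.9,1.7],[10,6.8,25,-0.9,1.7],[10,6.8,29,-0.9,1.7],[10,6.8,32,-0.9,1.7],[10,6.8,32.8,-0.9,1.7]]]'; python3 -m crank '[[[10,0,0,0,0],[10,0,0,0,0],[10,0,0,0,0],[10,0,0,0,0],[10,0,0,0,0],[10,0,0,0,0],[10,0,0,0,0],[10,0,0,0,0],[10,0,0,0,0],[10,0,0,0,0]]]';python3 - <<'E'
from mv import *
go(.50905,.1571,.0655,88.35)
a=grab('top');b=grab('scene')
x=cv2.resize(a['pixels'][155:255,215:315],(400,400),interpolation=cv2.INTER_CUBIC)
y=cv2.resize(b['pixels'][185:285,330:430],(400,400),interpolation=cv2.INTER_CUBIC)
cv2.imwrite('pics/s2.png',np.hstack([x,y])[...,::-1])
E
```

```text
clock: 5.55
ee_pos: [0.5079, 0.1596, 0.094]
tool_rot: [-0.001, 0.013, 1.0, 0.0]
ft_force: [0.5, 0.2, -2.0]
grip_width: 0.0234
grip_force: 30.1
clock: 6.55
ee_pos: [0.5093, 0.1569, 0.0953]
tool_rot: [0.0, 0.014, 1.0, -0.0]
ft_force: [-0.3, 1.0, -2.4]
grip_width: 0.0234
grip_force: 30.2
cur [0.5093 0.1569 0.0953] yang 88.34 d [0.03 0.02 2.98] roll -0.01 clock 6.55
```

View pics/s2.png

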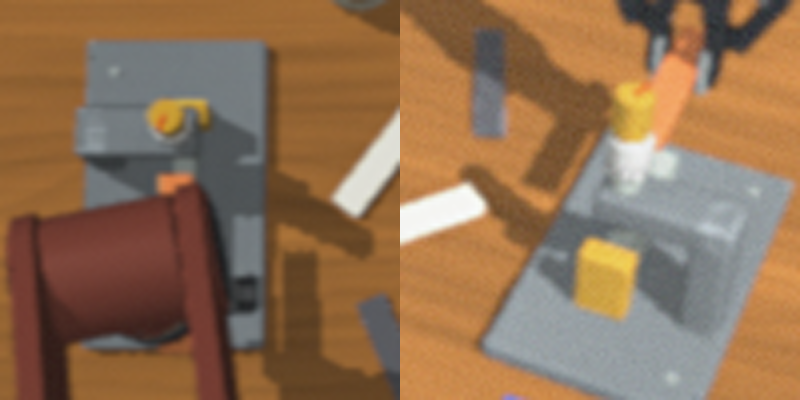

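The bar's far end shows at top px (258,200), short of the arm, with the rail ahead of it. I'll check the lateral alignment numerically before lowering.

```bash
python3 - <<'E'
from mv import *
a=grab('top');h=cv2.cvtColor(a['pixels'],cv2.COLOR_RGB2HSV).astype(int)
m=(h[...,0]>=7)&(h[...,0]<=14)&(h[...,1]>140)&(h[...,2]>170);m[:192]=0;m[206:]=0;m[:,:245]=0;m[:,275:]=0
for v in range(194,206):
    i=np.where(m[v])[0]
    if len(i):print(v,i.min(),i.max(),plane(a,(i.min()+i.max())/2,v,.116)[:2])
for v in (194,196,197):print(a['pixels'][v,252:272,1],plane(a,260,v,.05)[:2])
b=grab('scene');
g=np.array([.634,.1535])
for n,d in(('t',a),('s',b)):
    print(n,[proj(d,[*(g+q),z]).round(1).tolist() for q,z in(([0,0],.176),([.012,.017],.062),([.012,-.017],.062),([-.155+.0017,-.058-.0045],.014))])
h=cv2.cvtColor(b['pixels'],cv2.COLOR_RGB2HSV).astype(int)[235:275,365:400]
m=(h[...,0]>17)&(h[...,0]<28)&(h[...,1]>120);i,j=np.where(m);print('stop scene u',j.min()+365,j.max()+365,'v',i.min()+235,i.max()+235)
E
```

```text
199 255 262 [0.59898885 0.15395296]
200 255 261 [0.59611024 0.15543844]
201 255 258 [0.59331483 0.15981889]
202 255 258 [0.59039837 0.15985455]
[75 75 75 75 75 77 85 92 93 94 91 83 76 79 84 84 83 84 84 83] [0.62263543 0.15669877]
[ 82  82  82  82  82  87 102 117 119 119 118 106  87  82  83  84  83  82
  83  84] [0.61651737 0.15677921]
[ 81  82  84  85  84  86 102 117 121 120 117 105  86  81  82  82  83  84
  84  83] [0.61346078 0.1568194 ]
t [[256.0, 183.9], [254.9, 185.9], [266.1, 185.6], [283.3, 240.8]]
s [[387.8, 207.1], [388.6, 246.4], [375.9, 242.5], [378.3, 214.7]]
stop scene u 374 388 v 245 263
```

```bash
python3 -m crank '[[[10,0,0,1,0],[10,0,0,1.8,0],[10,0,0,2.3,0],[10,0,0,2.6,0],[10,0,0,2.7,0],[10,0,0,2.8,0],[10,0,0,2.9,0],[10,0,0,2.95,0],[10,0,0,3.0,0],[10,0,0,3.0,0]]]'; python3 -m crank '[[[10,0,0,0.05,0],[10,0,0,0.1,0],[10,0,0,0.1,0],[10,0,0,0.15,0],[10,0,0,0.15,0],[10,0,0,0.15,0],[10,0,0,0.15,0],[10,0,0,0.15,0],[10,0,0,0.15,0],[10,0,0,0.15,0]]]'
```

```text
clock: 7.75
ee_pos: [0.5093, 0.1569, 0.0654]
tool_rot: [0.0, 0.015, 1.0, 0.0]
ft_force: [1.0, 0.1, -2.4]
grip_width: 0.0233
grip_force: 30.1
clock: 8.75
ee_pos: [0.5093, 0.1569, 0.0638]
tool_rot: [0.0, 0.015, 1.0, 0.0]
ft_force: [0.2, -0.1, -1.5]
grip_width: 0.0233
grip_force: 30.1
```

```bash
python3 -m crank '[[[10,0,0,0.03,0],[10,0,0,0.05,0],[10,0,0,0.05,0],[10,0,0,0.05,0],[10,0,0,0.05,0],[10,0,0,0.05,0],[10,0,0,0.05,0],[10,0,0,0.05,0],[10,0,0,0.05,0],[10,0,0,0.05,0]]]'
```

```text
clock: 9.75
ee_pos: [0.5093, 0.1569, 0.0633]
tool_rot: [-0.0, 0.015, 1.0, 0.0]
ft_force: [0.3, -0.9, -2.5]
grip_width: 0.0231
grip_force: 30.1
```

```bash
python3 -m crank '[[[10,0,0,0.05,0],[10,0,0,0.1,0],[10,0,0,0.15,0],[10,0,0,0.15,0],[10,0,0,0.15,0],[10,0,0,0.15,0],[10,0,0,0.15,0],[10,0,0,0.15,0],[10,0,0,0.15,0],[10,0,0,0.15,0]]]'
```

```text
clock: 10.75
ee_pos: [0.5093, 0.1569, 0.0618]
tool_rot: [-0.0, 0.015, 1.0, 0.0]
ft_force: [0.1, -0.5, -3.1]
grip_width: 0.0233
grip_force: 30.1
```

The underside is about 14 mm above the TCP, so contact should come at TCP z ≈ 0.036. I keep lowering.

```bash
python3 -m crank '[[[10,0,0,0.5,0],[10,0,0,1,0],[10,0,0,1.5,0],[10,0,0,2,0],[10,0,0,2.2,0],[10,0,0,2.3,0],[10,0,0,2.35,0],[10,0,0,2.4,0],[10,0,0,2.4,0],[10,0,0,2.4,0]]]'; python3 -m crank '[[[10,0,0,0.05,0],[10,0,0,0.1,0],[10,0,0,0.15,0],[10,0,0,0.15,0],[10,0,0,0.15,0],[10,0,0,0.15,0],[10,0,0,0.15,0],[10,0,0,0.15,0],[10,0,0,0.15,0],[10,0,0,0.15,0]]]'
```

```text
clock: 11.75
ee_pos: [0.5095, 0.1569, 0.038]
tool_rot: [0.0, 0.015, 1.0, 0.0]
ft_force: [-0.4, -0.7, -3.1]
grip_width: 0.0231
grip_force: 30.1
clock: 12.75
ee_pos: [0.5095, 0.1569, 0.0368]
tool_rot: [0.0, 0.015, 1.0, 0.0]
ft_force: [-3.1, -0.8, 5.7]
grip_width: 0.0234
grip_force: 30.9
```

On the rail (TCP z 0.0368). I ease off 0.5 mm and slide in.

```bash
python3 -m crank '[[[10,0,0,-0.06,0],[10,-0.5,0,-0.06,0],[10,-1,0,-0.06,0],[10,-1.5,0,-0.06,0],[10,-2,0,-0.06,0],[10,-2.5,0,-0.06,0],[10,-3,0,-0.06,0],[10,-3.5,0,-0.06,0],[10,-3.8,0,-0.06,0],[10,-3.8,0,-0.06,0]]]'; python3 -m crank '[[[10,-0.05,0,0,0],[10,-0.1,0,0,0],[10,-0.15,0,0,0],[10,-0.2,0,0,0],[10,-0.25,0,0,0],[10,-0.3,0,0,0],[10,-0.35,0,0,0],[10,-0.4,0,0,0],[10,-0.4,0,0,0],[10,-0.4,0,0,0]]]'
```

```text
clock: 13.75
ee_pos: [0.5484, 0.1558, 0.0371]
tool_rot: [0.001, 0.015, 1.0, 0.0]
ft_force: [-1.7, 0.5, 3.8]
grip_width: 0.0236
grip_force: 30.8
clock: 14.75
ee_pos: [0.5506, 0.1558, 0.0371]
tool_rot: [-0.001, 0.015, 1.0, -0.0]
ft_force: [-4.2, 0.5, 6.4]
grip_width: 0.0235
grip_force: 31.1
```

```bash
python3 -m crank '[[[10,0,0,-0.04,0],[10,0,0,-0.05,0],[10,-0.05,0,-0.05,0],[10,-0.1,0,-0.05,0],[10,-0.15,0,-0.05,0],[10,-0.2,0,-0.05,0],[10,-0.2,0,-0.05,0],[10,-0.2,0,-0.05,0],[10,-0.2,0,-0.05,0],[10,-0.2,0,-0.05,0]]]'; python3 -m crank '[[[10,-0.05,0,0,0],[10,-0.1,0,0,0],[10,-0.15,0,0,0],[10,-0.2,0,0,0],[10,-0.2,0,0,0],[10,-0.2,0,0,0],[10,-0.2,0,0,0],[10,-0.2,0,0,0],[10,-0.2,0,0,0],[10,-0.2,0,0,0]]]'; python3 -c "
from h import *
a=grab('scene');save(a,'s3.png',(330,190,430,265),8)"
```

```text
clock: 15.75
ee_pos: [0.5534, 0.1555, 0.0372]
tool_rot: [0.0, 0.015, 1.0, -0.0]
ft_force: [1.7, 0.0, -1.5]
grip_width: 0.0232
grip_force: 30.2
clock: 16.75
ee_pos: [0.5547, 0.1556, 0.0372]
tool_rot: [-0.001, 0.015, 1.0, -0.0]
ft_force: [-3.5, 0.5, -0.6]
grip_width: 0.0231
grip_force: 30.3
```

View pics/s3.png

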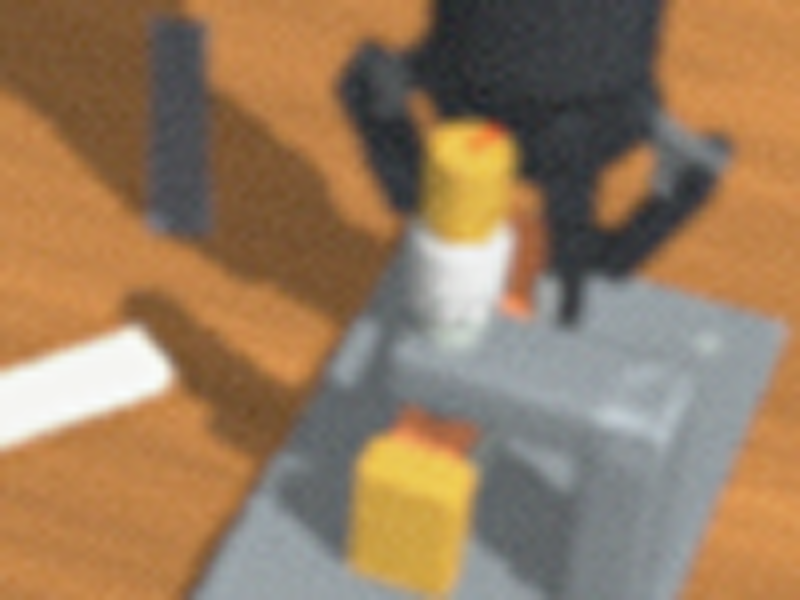

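The bar's copper end is behind the brass stop (crop 440,425) and close to meeting it. Force along x is starting to rise, so I nudge on.

```bash
python3 -m crank '[[[10,-0.05,0,0,0],[10,-0.1,0,0,0],[10,-0.15,0,0,0],[10,-0.15,0,0,0],[10,-0.15,0,0,0],[10,-0.15,0,0,0],[10,-0.15,0,0,0],[10,-0.15,0,0,0],[10,-0.15,0,0,0],[10,-0.15,0,0,0]]]'
```

```text
clock: 17.8
ee_pos: [0.5547, 0.1555, 0.0371]
tool_rot: [-0.002, 0.015, 1.0, -0.0]
ft_force: [-7.8, 0.3, 3.2]
grip_width: 0.0233
grip_force: 30.6
```

It met the stop: 45 mm travelled, stalled at -7.8 N. Next I release, back off and rise.

```bash
python3 -m crank '[[[10,-0.05,0,-0.03,0],[25,-0.05,0,-0.03,0],[50,-0.05,0,-0.03,0],[80,-0.05,0,-0.03,0],[100,-0.05,0,-0.03,0],[100,-0.05,0,0,0],[100,-0.05,0,0,0],[100,1,0,-2,0],[100,2,0,-6,0],[100,2,0,-11,0]]]'; python3 -c "
from mv import *
go(.634,.1535,.215,156)
d=grab('scene');save(d,'s4.png')"
```

```text
clock: 18.8
ee_pos: [0.5331, 0.1557, 0.1454]
tool_rot: [-0.004, 0.014, 1.0, -0.001]
ft_force: [1.1, -0.5, 0.0]
grip_width: 0.0851
grip_force: 0.0
cur [0.5331 0.1557 0.1454] yang 88.34 d [-10.04   0.07  -7.04] roll -67.66 clock 18.8
```

```bash
python3 -m crank '[[[100,0,0,-2,-8],[100,0.5,0,-4,-16],[100,1,0,-6,-24],[100,1.5,0,-8,-32],[100,2,0,-9,-40],[100,2,0,-9,-48],[100,2,0,-9,-56],[100,2,0,-9,-64],[100,2,0,-9,-67.7],[100,2,0,-9,-67.7]]]'; python3 - <<'E'
from mv import *
a=grab('top');b=grab('scene')
x=cv2.resize(a['pixels'][170:235,230:295],(520,520),interpolation=cv2.INTER_CUBIC)
y=cv2.resize(b['pixels'][195:260,360:425],(520,520),interpolation=cv2.INTER_CUBIC)
cv2.imwrite('pics/s5.png',cv2.resize(np.hstack([x,y]),(800,400))[...,::-1])
for n,d,bx in(('top',a,(245,175,275,195)),('scene',b,(375,198,405,225))):
    h=cv2.cvtColor(d['pixels'],cv2.COLOR_RGB2HSV).astype(int)[bx[1]:bx[3],bx[0]:bx[2]]
    y=(h[...,0]>15)&(h[...,0]<28)&(h[...,1]>100);r=(h[...,0]<=15)&(h[...,1]>100)
    print(n,bx);print('\n'.join(str(bx[1]+i)+' '+''.join('R' if r[i,j] else 'y' if y[i,j] else '.' for j in range(y.shape[1])) for i in range(y.shape[0])))
E
```

```text
clock: 19.85
ee_pos: [0.517, 0.1566, 0.2374]
tool_rot: [0.0, -0.545, 0.839, -0.0]
ft_force: [-1.0, -0.1, 0.2]
grip_width: 0.0851
grip_force: 0.0
top (245, 175, 275, 195)
175 ..............................
176 ..............................
177 ..............................
178 ..............................
179 ..............................
180 .........yyyyyyyyyyyy.........
181 ........yyyyyyyyyyyyyy........
182 .......yyyyyyyyy...yyy........
183 .......yyyyyyyyy....yyy.......
184 .......yyyRyyyyy....yyy.......
185 .......yyyRyyyyy....yyy.......
186 ........yRRyyyyy....yyy.......
187 .........Ryyyyy.....Ry........
188 ..........Ryyy................
189 ..........RRR.................
190 .......RRRRRR.................
191 ......RRRRRRRR................
192 ....RRRRRRRRRRR...............
193 RRRRRRRRRRRRRRR....RR.........
194 RRRRRRRRRRRRRRR..RRRR.........
scene (375, 198, 405, 225)
198 RRRRRRRRRRRRRRRRRyRRRRRRRRRRRR
199 RRRRRRRRRRRRRRRRRRRRRRRRRRRRRR
200 RRRRRRRRRRRRRRRRRRRRRRRRRRRRRR
201 RRRRRRRRRRRRRRRRRRRRRRRRRRRRRR
202 RRRRRRRRRRRRRRRRRRRRRRRRRRRRRR
203 RRRRRRRRRRRRRRRRRRRRRRRRRRRRRR
204 RRRRRRRRRRRRRyRRRRRRRRRRRRRRRR
205 RRRRRRRRRRyyyyyyRRRRRRRRRRRRRR
206 RRyRRRRRyyyyyyyRRRRRRRRRRRRRRR
207 RRRRRRRRyyyyyyRRRyyyRRRRRRRRRR
208 RRRRRRRRyyyyyyyyyyyyRRRRRRRRRR
209 RRRRRRRRyyyyyyyyyyyyRRRRRRRRRR
210 RyRRRRRRyyyyyyyyyyyyRRRRRRRRRR
211 RRRRRRRyyyyyyyyyyyyyRRRRRRRRRR
212 RRRRRRRyyyyyyyyyyyyyRRRRRRRRRR
213 RRRRRRRyyyyyyyyyyyyyRRRRRRRRRR
214 RRRRRRRyyyyyyyyyyyyRRRRRRRRRRR
215 RRRRRRRyyyyyyyyyyyyRRRRRRRRRRR
216 RRRRyRRyyyyyyyyyyyyRRRRRRRRRRR
217 RRRRRRR.yyyyyyyyyyRRRRRRRRRRRR
218 RRRRRR...yyyyyyyy..RRRRRRRRRRR
219 RRRRR.....yyyyyy...RRRRRRRRRRR
220 RRRR...............RRRRRRRRRRR
221 RRRR...............RRRRRRRRRRR
222 RRR................RRRRRRR...R
223 RRR................RRRRRR.....
224 RR.................RRRRR......
```

View pics/s5.png

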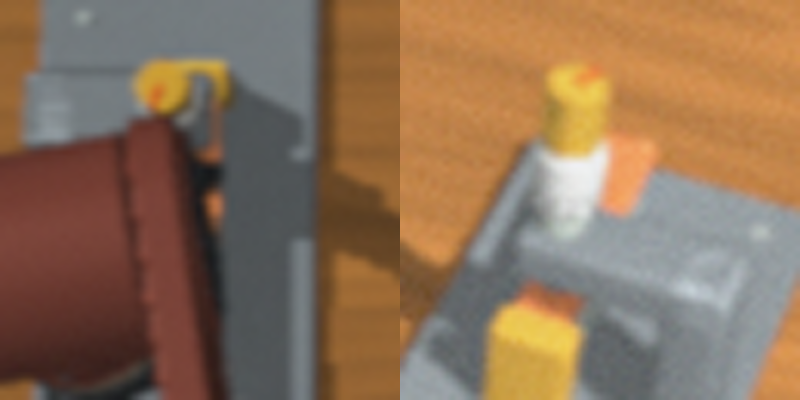

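Two views put the cap top at top px (256.0,183.7) and scene px (388.3,207.7). That matches (0.634, 0.1535, ~0.175), within the expected height. The bar lies on the rail under the spindle, up to the stop. Next I go over the cap.

```bash
python3 - <<'E'
from mv import *
a=grab('top');b=grab('scene');print(tri([ray(a,256,183.7),ray(b,388.3,207.7)]));go(.634,.1535,.148,156)
print(np.array(get_state()['q']).round(3))
E
```

```text
[0.63451035 0.15432546 0.17474271]
cur [0.5169 0.1567 0.2374] yang 155.97 d [ -4.48 -10.82   8.94] roll -0.03 clock 20.05
[ 0.164  0.031  1.808 -0.     1.303 -2.558]
```

```bash
python3 -m crank '[[[100,-1.5,-3.6,0,0],[100,-3,-7.2,0,0],[100,-4.5,-10.8,0,0],[100,-4.5,-10.8,0,0],[100,-4.5,-10.8,2,0],[100,-4.5,-10.8,4,0],[100,-4.5,-10.8,6,0],[100,-4.5,-10.8,8,0],[100,-4.5,-10.8,8.9,0],[100,-4.5,-10.8,8.9,0]]]'; python3 - <<'E'
from mv import *
go(.6343,.154,.148,156)
a=grab('top');b=grab('scene')
x=cv2.resize(a['pixels'][160:225,220:285],(400,400),interpolation=cv2.INTER_CUBIC)
y=cv2.resize(b['pixels'][175:240,355:420],(400,400),interpolation=cv2.INTER_CUBIC)
cv2.imwrite('pics/s6.png',np.hstack([x,y])[...,::-1])
E
```

```text
clock: 21.05
ee_pos: [0.6316, 0.1561, 0.1464]
tool_rot: [-0.003, -0.543, 0.84, -0.001]
ft_force: [0.0, -0.2, -0.4]
grip_width: 0.0853
grip_force: 0.0
cur [0.6316 0.1561 0.1464] yang 155.77 d [ 0.08 -0.33 -0.16] roll -0.23 clock 21.05
```

View pics/s6.png

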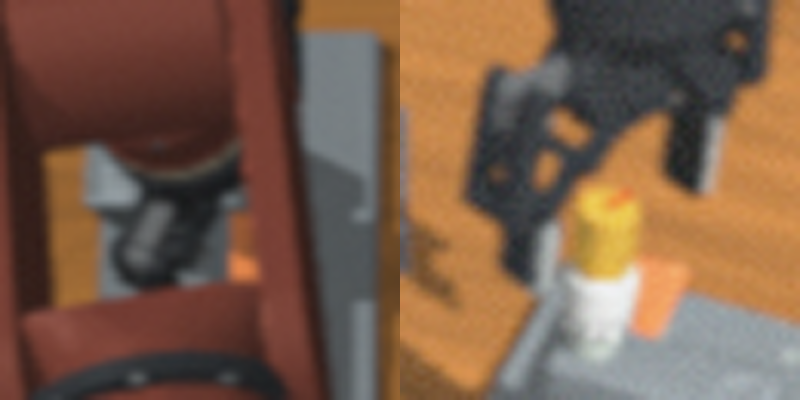

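The cap stands between the two fingers, whose tips are level with the cap's lower part. I close on it with light force.

```bash
python3 -m crank '[[[70,0,0,0,0],[50,0,0,0,0],[35,0,0,0,0],[20,0,0,0,0],[10,0,0,0,0],[10,0,0,0,0],[10,0,0,0,0],[10,0,0,0,0],[10,0,0,0,0],[10,0,0,0,0]]]' 25; python3 -c "
from mv import *
s=get_state();go(.6343,.154,.148,156,s);print(s['ft_force'],s['wrist_torque'])"
```

```text
clock: 22.15
ee_pos: [0.6341, 0.1562, 0.149]
tool_rot: [-0.0, -0.543, 0.84, -0.002]
ft_force: [1.6, -1.8, 3.5]
grip_width: 0.023
grip_force: 26.4
cur [0.6341 0.1562 0.149 ] yang 155.78 d [ 0.19 -0.11  0.1 ] roll -0.22 clock 22.15
[ 1.5544665  -1.8053092   3.48656637] [-0.13740597 -0.24100068  0.01583883]
```

```bash
python3 -m crank '[[[10,0.1,0,0,0],[10,0.15,0,0,0],[10,0.15,0,0.02,4],[10,0.15,0,0.04,8],[10,0.15,0,0.06,12],[10,0.15,0,0.08,16],[10,0.15,0,0.11,20],[10,0.15,0,0.13,24],[10,0.15,0,0.13,24],[10,0.15,0,0.13,24]]]'; python3 -c "
from mv import *
s=get_state();go(.6343,.154,.148,156,s);print(s['ft_force'],s['wrist_torque'])"
```

```text
clock: 23.15
ee_pos: [0.6336, 0.1557, 0.1476]
tool_rot: [0.001, -0.357, 0.934, -0.001]
ft_force: [3.9, 2.1, 3.0]
grip_width: 0.0229
grip_force: 26.3
cur [0.6336 0.1557 0.1476] yang 131.85 d [ 0.06 -0.17 -0.04] roll -24.15 clock 23.15
[3.85640768 2.12735559 3.01607601] [ 0.47584039 -0.73333792 -0.00916402]
```

```bash
python3 -m crank '[[[10,0,0,0.01,4],[10,0,0,0.03,8],[10,0,0,0.05,12],[10,0,0,0.07,16],[10,0,0,0.1,20],[10,0,0,0.12,24],[10,0,0,0.14,28],[10,0,0,0.14,28],[10,0,0,0.14,28],[10,0,0,0.14,28]]]'; python3 -c "
from mv import *
s=get_state();go(.6343,.154,.148,156,s);print(s['ft_force'],s['wrist_torque'])"
```

```text
clock: 24.15
ee_pos: [0.6336, 0.1558, 0.1461]
tool_rot: [0.001, -0.12, 0.993, -0.001]
ft_force: [4.6, 2.8, 2.4]
grip_width: 0.0232
grip_force: 26.3
cur [0.6336 0.1558 0.1461] yang 103.84 d [-0.03 -0.19 -0.19] roll -52.16 clock 24.15
[4.59377489 2.80137225 2.39865149] [ 0.65719259 -0.73069285 -0.06005444]
```

```bash
cat > r.py <<'E'
from mv import *
s=get_state();go(.6343,.154,.148,156,s);print(s['ft_force'].round(1),s['wrist_torque'].round(3),s['q'][5].round(3))
E
python3 -m crank '[[[10,-0.05,0,0,2],[10,-0.05,0,0.01,4],[10,-0.05,0,0.01,6],[10,-0.05,0,0.02,8],[10,-0.05,0,0.02,10],[10,-0.05,0,0.03,12],[10,-0.05,0,0.04,14],[10,-0.05,0,0.04,14],[10,-0.05,0,0.04,14],[10,-0.05,0,0.04,14]]]'; python3 r.py
```

```text
clock: 25.15
ee_pos: [0.6337, 0.1559, 0.1453]
tool_rot: [0.001, 0.001, 1.0, -0.001]
ft_force: [3.8, 3.3, 2.4]
grip_width: 0.0232
grip_force: 26.2
cur [0.6337 0.1559 0.1453] yang 89.84 d [-0.06 -0.19 -0.27] roll -66.16 clock 25.15
[3.8 3.3 2.4] [ 0.632 -0.725 -0.032] -1.432
```

```bash
python3 -m crank '[[[10,0,0,0.01,2],[10,0,0,0.02,4],[10,0,0,0.03,6],[10,0,0,0.04,8],[10,0,0,0.05,10],[10,0,0,0.06,12],[10,0,0,0.07,14],[10,0,0,0.07,14],[10,0,0,0.07,14],[10,0,0,0.07,14]]]'; python3 r.py
```

```text
clock: 26.15
ee_pos: [0.6338, 0.156, 0.1446]
tool_rot: [0.001, 0.123, 0.992, -0.001]
ft_force: [4.7, 2.2, 1.3]
grip_width: 0.023
grip_force: 26.2
cur [0.6338 0.156  0.1446] yang 75.84 d [-0.1  -0.18 -0.34] roll -80.16 clock 26.15
[4.7 2.2 1.3] [ 0.651 -0.801 -0.049] -1.188
```

```bash
python3 -m crank '[[[10,0,0,0.01,2],[10,0,0,0.02,4],[10,0,0,0.03,6],[10,0,0,0.04,8],[10,0,0,0.05,10],[10,0,0,0.06,12],[10,0,0,0.07,14],[10,0,0,0.07,14],[10,0,0,0.07,14],[10,0,0,0.07,14]]]'; python3 r.py;python3 -m crank '[[[10,0,0,0.01,2],[10,0,0,0.02,4],[10,0,0,0.03,6],[10,0,0,0.04,8],[10,0,0,0.05,10],[10,0,0,0.06,12],[10,0,0,0.07,14],[10,0,0,0.07,14],[10,0,0,0.07,14],[10,0,0,0.07,14]]]'; python3 r.py
```

```text
clock: 27.15
ee_pos: [0.6338, 0.156, 0.1438]
tool_rot: [0.001, 0.243, 0.97, -0.001]
ft_force: [4.7, 3.5, 0.6]
grip_width: 0.0234
grip_force: 26.2
cur [0.6338 0.156  0.1438] yang 61.83 d [-0.14 -0.15 -0.42] roll -94.17 clock 27.15
[4.7 3.5 0.6] [ 0.616 -0.856 -0.045] -0.944
clock: 28.15
ee_pos: [0.6339, 0.1559, 0.1431]
tool_rot: [0.001, 0.36, 0.933, -0.0]
ft_force: [4.8, 3.3, 0.4]
grip_width: 0.0232
grip_force: 26.2
cur [0.6339 0.1559 0.1431] yang 47.83 d [-0.16 -0.12 -0.49] roll -108.17 clock 28.15
[4.8 3.3 0.4] [ 0.63  -0.97   0.014] -0.699
```

```bash
python3 -m crank '[[[10,0,0,0.01,2],[10,0,0,0.02,4],[10,0,0,0.03,6],[10,0,0,0.04,8],[10,0,0,0.05,10],[10,0,0,0.06,13],[10,0,0,0.07,16],[10,0,0,0.08,16],[10,0,0,0.08,16],[10,0,0,0.08,16]]]'; python3 r.py
```

```text
clock: 29.15
ee_pos: [0.6339, 0.1559, 0.1421]
tool_rot: [0.001, 0.486, 0.874, -0.0]
ft_force: [5.1, 3.5, 0.3]
grip_width: 0.0232
grip_force: 26.2
cur [0.6339 0.1559 0.1421] yang 31.84 d [-0.18 -0.07 -0.59] roll -124.16 clock 29.15
[5.1 3.5 0.3] [ 0.679 -0.932 -0.034] -0.42
```

```bash
python3 -m crank '[[[10,0,0,0.01,2],[10,0,0,0.02,4],[10,0,0,0.03,6],[10,0,0,0.04,8],[10,0,0,0.05,10],[10,0,0,0.06,12],[10,0,0,0.07,14],[10,0,0,0.07,14],[10,0,0,0.07,14],[10,0,0,0.07,14]]]'; python3 r.py
```

```text
clock: 30.15
ee_pos: [0.634, 0.1559, 0.1414]
tool_rot: [0.002, 0.589, 0.808, 0.0]
ft_force: [5.4, 2.5, -1.0]
grip_width: 0.023
grip_force: 26.1
cur [0.634  0.1559 0.1414] yang 17.84 d [-0.19 -0.03 -0.66] roll -138.16 clock 30.15
[ 5.4  2.5 -1. ] [ 0.643 -1.004 -0.029] -0.176
```

```bash
python3 -m crank '[[[10,0,0,0.01,2],[10,0,0,0.02,4],[10,0,0,0.03,6],[10,0,0,0.04,8],[10,0,0,0.05,10],[10,0,0,0.06,12],[10,0,0,0.07,14],[10,0,0,0.08,14],[10,0,0,0.08,14],[10,0,0,0.08,14]]]'; python3 r.py
```

```text
clock: 31.15
ee_pos: [0.634, 0.1558, 0.1406]
tool_rot: [0.002, 0.683, 0.73, 0.0]
ft_force: [4.5, 1.6, -0.1]
grip_width: 0.0232
grip_force: 26.2
cur [0.634  0.1558 0.1406] yang 3.84 d [-0.18  0.02 -0.74] roll -152.16 clock 31.15
[ 4.5  1.6 -0.1] [ 0.657 -1.042 -0.013] 0.069
```

```bash
python3 -m crank '[[[10,0,0,0.01,2],[10,0,0,0.02,4],[10,0,0,0.03,6],[10,0,0,0.04,8],[10,0,0,0.05,10],[10,0,0,0.06,12],[10,0,0,0.07,14],[10,0,0,0.07,14],[10,0,0,0.07,14],[10,0,0,0.07,14]]]'; python3 r.py
```

```text
clock: 32.15
ee_pos: [0.634, 0.1557, 0.1398]
tool_rot: [0.002, 0.767, 0.642, 0.0]
ft_force: [5.1, 3.0, 0.4]
grip_width: 0.0232
grip_force: 26.1
cur [0.634  0.1557 0.1398] yang -10.16 d [-0.16  0.06 -0.82] roll -166.16 clock 32.15
[5.1 3.  0.4] [ 0.58  -1.018 -0.015] 0.313
```

```bash
python3 -m crank '[[[10,0,0,0.01,2],[10,0,0,0.02,4],[10,0,0,0.03,6],[10,0,0,0.04,8],[10,0,0,0.05,10],[10,0,0,0.06,12],[10,0,0,0.07,14],[10,0,0,0.07,14],[10,0,0,0.07,14],[10,0,0,0.07,14]]]'; python3 r.py
```

```text
clock: 33.15
ee_pos: [0.634, 0.1557, 0.1391]
tool_rot: [0.002, 0.839, 0.543, 0.0]
ft_force: [5.2, 3.3, 0.1]
grip_width: 0.023
grip_force: 26.1
cur [0.634  0.1557 0.1391] yang -24.16 d [-0.14  0.1  -0.89] roll -180.16 clock 33.15
[5.2 3.3 0.1] [ 0.5   -1.062 -0.097] 0.557
```

```bash
python3 -m crank '[[[10,0,0,0.01,2],[10,0,0,0.02,4],[10,0,0,0.03,6],[10,0,0,0.04,8],[10,0,0,0.05,10],[10,0,0,0.06,12],[10,0,0,0.06,14],[10,0,0,0.06,14],[10,0,0,0.06,14],[10,0,0,0.06,14]]]'; python3 r.py
```

```text
clock: 34.15
ee_pos: [0.6339, 0.1556, 0.1383]
tool_rot: [0.002, 0.899, 0.437, 0.001]
ft_force: [6.3, 3.2, -1.2]
grip_width: 0.023
grip_force: 26.0
cur [0.6339 0.1556 0.1383] yang -38.15 d [-0.1   0.14 -0.97] roll -194.15 clock 34.15
[ 6.3  3.2 -1.2] [ 0.499 -1.043 -0.006] 0.802
```

```bash
python3 -m crank '[[[10,0,0,0.01,2],[10,0,0,0.02,4],[10,0,0,0.03,6],[10,0,0,0.04,8],[10,0,0,0.05,10],[10,0,0,0.06,12],[10,0,0,0.07,14],[10,0,0,0.07,14],[10,0,0,0.07,14],[10,0,0,0.07,14]]]'; python3 r.py
```

```text
clock: 35.15
ee_pos: [0.6339, 0.1556, 0.1377]
tool_rot: [0.001, 0.946, 0.324, 0.001]
ft_force: [4.1, 2.7, -0.5]
grip_width: 0.0229
grip_force: 26.1
cur [0.6339 0.1556 0.1377] yang -52.15 d [-0.07  0.16 -1.03] roll -208.15 clock 35.15
[ 4.1  2.7 -0.5] [ 0.512 -0.96   0.005] 1.046
```

```bash
python3 -m crank '[[[10,0,0,0.01,2],[10,0,0,0.02,4],[10,0,0,0.03,6],[10,0,0,0.04,8],[10,0,0,0.05,10],[10,0,0,0.06,12],[10,0,0,0.06,14],[10,0,0,0.06,14],[10,0,0,0.06,14],[10,0,0,0.06,14]]]'; python3 r.py
```

```text
clock: 36.15
ee_pos: [0.634, 0.1557, 0.1377]
tool_rot: [0.001, 0.978, 0.207, 0.001]
ft_force: [4.0, 2.7, 1.1]
grip_width: 0.0229
grip_force: 26.3
cur [0.634  0.1557 0.1377] yang -66.15 d [-0.04  0.17 -1.03] roll -222.15 clock 36.15
[4.  2.7 1.1] [ 0.503 -0.831 -0.033] 1.29
```

z stopped at 0.1377 while the turn went on: the foot is down and the cap slips. I turn further without descending to confirm.

```bash
python3 -m crank '[[[10,0,0,-0.01,4],[10,0,0,-0.02,8],[10,0,0,-0.02,12],[10,0,0,-0.02,16],[10,0,0,-0.02,20],[10,0,0,-0.02,24],[10,0,0,-0.02,28],[10,0,0,-0.02,32],[10,0,0,-0.02,32],[10,0,0,-0.02,32]]]'; python3 r.py
```

```text
clock: 37.15
ee_pos: [0.6339, 0.1557, 0.1377]
tool_rot: [0.001, 0.997, -0.071, 0.001]
ft_force: [4.6, 2.5, 0.9]
grip_width: 0.0232
grip_force: 26.3
cur [0.6339 0.1557 0.1377] yang -98.16 d [ 0.06  0.16 -1.03] roll -254.16 clock 37.15
[4.6 2.5 0.9] [ 0.495 -0.83  -0.057] 1.849
```

Slipped through 32° with z constant and about 1 N of hand force. Clamped. Next I open and rise straight up.

```bash
python3 -m crank '[[[20,0,0,-0.02,0],[35,0,0,-0.02,0],[60,0,0,-0.02,0],[85,0,0,-0.02,0],[100,0,0,-0.02,0],[100,0,0,-0.02,0],[100,0,0,-2,0],[100,0,0,-5,0],[100,0,0,-8,0],[100,0,0,-11,0]]]'; python3 -m crank '[[[100,3,0,-11,0],[100,6,0,-11,0],[100,9,0,-11,0],[100,12,0,-11,0],[100,15,0,-11,0],[100,15,0,-11,0],[100,15,0,-11,0],[100,15,0,-11,0],[100,15,0,-11,0],[100,15,0,-11,0]]]'; python3 r.py
```

```text
clock: 38.15
ee_pos: [0.6329, 0.1552, 0.2487]
tool_rot: [0.002, 0.997, -0.072, -0.0]
ft_force: [-0.7, -0.0, -0.7]
grip_width: 0.0854
grip_force: 0.0
clock: 39.15
ee_pos: [0.781, 0.1347, 0.3592]
tool_rot: [0.002, 0.997, -0.071, 0.001]
ft_force: [-0.5, -0.1, 0.8]
grip_width: 0.0858
grip_force: 0.0
cur [0.781  0.1347 0.3592] yang -98.18 d [-14.84   0.11  21.09] roll -254.18 clock 39.15
[-0.5 -0.1  0.8] [0.022 0.052 0.009] 1.797
```

```bash
python3 -m crank '[[[100,-4,0,0,0],[100,-8,0,0,0],[100,-12,0,0,0],[100,-16,0,0,0],[100,-20,0,0,0],[100,-24,0,0,0],[100,-28,0,0,0],[100,-32,0,0,0],[100,-35,0,0,0],[100,-35,0,0,0]]]'; python3 - <<'E'
from mv import *
b=grab('scene')
def cc(x0,y0,x1,y1,lo,hi,sat,val):
    h=cv2.cvtColor(b['pixels'],cv2.COLOR_RGB2HSV).astype(int)[y0:y1,x0:x1]
    m=(h[...,0]>=lo)&(h[...,0]<=hi)&(h[...,1]>sat)&(h[...,2]>val);i,j=np.where(m);return (j.min()+x0,j.max()+x0,i.min()+y0,i.max()+y0) if len(i) else None
h=cv2.cvtColor(b['pixels'],cv2.COLOR_RGB2HSV).astype(int)[203:250,370:410]
m=np.where((h[...,0]>15)&(h[...,0]<28)&(h[...,1]>100),'y',np.where((h[...,0]<=13)&(h[...,1]>100),'R','.'))
print('\n'.join(str(203+i)+' '+''.join(m[i]) for i in range(len(m))))
g=np.array([.634,.1537])
f=lambda x,y,z:proj(b,[*(g+np.array([x+.0288*y,y-.0288*x])),z]).round(1).tolist()
print('exp cap top',f(0,0,.1635),'bar near end corners',f(-.118,.012,.058),f(-.118,-.012,.058),'far top',f(.012,.012,.058),f(.012,-.012,.058))
E
```

```text
clock: 40.15
ee_pos: [0.4318, 0.185, 0.3585]
tool_rot: [0.001, 0.998, -0.07, 0.001]
ft_force: [-0.6, -0.5, 0.4]
grip_width: 0.0856
grip_force: 0.0
203 ........................................
204 ........................................
205 ....y...................y...............
206 ........................................
207 ...................R....................
208 ................yyy.y..R................
209 ................yyyyyy..................
210 .................yyyyyy.................
211 .............yyyyyyyyyyy................
212 ............yyyyyyyyyyyyy.............y.
213 ..R.........yyyyyyyyyyyyy...............
214 ............yyyyyyyyyyyyy...............
215 ............yyyyyyyyyyyy................
216 ............yyyyyyyyyyyy.RRR............
217 ............yyyyyyyyyyy.RRRRRR..........
218 .............yyyyyyyyyy.RRRRR...........
219 .........R...yyyyyyyyyy.RRRRR..R........
220 .............yyyyyyyyyy.RRRRR.RR........
221 ........R....yyyyyyyyyy.RRRRRRRRR.......
222 ..............yyyyyyy...RRRRRRR..RRRR...
223 .......R........yyyy....RRR.RR.......R..
224 ....
[... 577 characters left out ...]
237 ........................................
238 ........................................
239 ........................................
240 ........................................
241 ...........R............................
242 ..........RR............................
243 .........RRRR.....R.....................
244 .......yy.RRR....RR.....................
245 ......yyyyyy.RRRRRR.....................
246 .....yyyyyyyyyy.RR......................
247 .....yyyyyyyyyyyyyy.....................
248 ....yyyyyyyyyyyyyyy.....................
249 ....yyyyyyyyyyyyyyyy....................
exp cap top [387.4, 211.1] bar near end corners [402.0, 217.5] [393.8, 215.0] far top [386.5, 247.1] [377.7, 244.1]
```

The cap sank as expected and the bar lies at the stop; the hand is clear.

```bash
python3 -c "
from workcell import ticket
print(ticket.hand_in())"
```

```text
the job is handed in; nothing more can be done
None
```

The copper bar is on the rail against the brass stop, clamped by the ratchet alone with about 1 N of hand push. The gripper is clear of everything, and the job was handed in at about 40 s of the 72 s; no verdict came back.

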